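# Snap the coin sizing plate onto the coin counter

### The job

Lift the brass sizing plate off the green marble stand, lay it over the four barbed snap posts on the black coin counter (either way round), and press it down near the posts until all four have clicked through and it lies flat, fully home on the four columns. Push gently: the plate must never bear on the counter with more than 32 N in all, its weight and the barbs' pinch included. Do not press the counter's button or disturb the dome, the loupe, the tube or the coin capsules.

Things in the scene. Friction and masses are not known exactly. Their poses are not given: they have to be found in the camera images.
- plate_center (a point): centre (half-way up) of the brass sizing plate: 60 mm (its x) by 134 mm (its y), 5 mm thick, about 0.28 kg, four graded round holes (20 to 11 mm) along its middle. Lies flat on the marble stand, overhanging about 10 mm on both long sides. Grasp it across its 60 mm width at mid-length, fingertips up to 12 mm below its underside. Either way round (half a turn) will do
- plate_hole0 (a point): centre, at the underside, of the plate's mounting hole at x = -19, y = -56 mm of the plate. All four mounting holes are 11 mm across; between the two of each end (plate y = +-45 to +-67 mm) is solid metal, the place to press
- plate_hole1 (a point): centre of the like mounting hole at x = -19, y = 56 mm of the plate, at its underside
- plate_hole2 (a point): centre of the like mounting hole at x = 19, y = -56 mm of the plate, at its underside
- plate_hole3 (a point): centre of the like mounting hole at x = 19, y = 56 mm of the plate, at its underside
- seat (a point): point on the counter mid-way between its four snap posts (at x = +-19, y = +-56 mm from it), level with the column tops on which the plate's underside comes to lie, 62 to 94 mm above the shelf; axes as in the plate, z up; it moves with the deck. The deck floats on a soft spring (about 0.6 N per mm): with the plate laid on, a push sinks it 1 to 19 mm more (differs, cannot be read) to a firm stop, and comes up again when let go
- post0 (a point): one of the four equal snap posts (x = -19, y = -56 mm from the seat), at its column's top. Column 16 mm wide, 12 mm high over the deck; on it a pin 8 mm wide whose conical tip ends 18 mm above the seat; on the pin's +y and -y sides sprung barbs, 15 mm across, widest 7 mm above the seat. Laid on loosely, the plate's underside rests on the barbs about 10 mm above the seat
- post3 (a point): the post diagonally opposite (x = 19, y = 56 mm from the seat). A post takes about 5 to 9 N to snap through; its barbs then spring out over the plate and hold it. Pressed between the two posts of an end (seat x = 0, y = +-50 mm), these two snap together at about twice that force; a push of 15 to 18 N is enough and safe (what bears on the counter in all runs 5 to 9 N above the push). The tips end 13 mm above the seated plate
- deck: black deck that carries the posts, 70 mm (x) by 150 mm (y), 5 mm thick, origin at the centre of its top, 12 mm under the seat point. Under it is the black coin counter box, 130 mm (x) by 170 mm (y), 36 mm high, on levelling feet of differing height (0 to 16 mm), fixed to the shelf, its centre at x = -25 mm from the seat. Mostly the deck meets its firm stop before the posts snap: the height at which they click must be felt, not reckoned
- button (a joint): the counter's round push button, 18 mm wide, on the box at x = -70 mm, y = 52 mm from the seat point, its top 57 to 73 mm above the shelf; 0 = up, 0.005 = pressed. To be left alone
- stand: green marble coin stand, fixed: a block 38 mm (x) by 112 mm (y), top 26 mm above the table, with a 6 mm thick foot 48 by 122 mm; origin at the centre of its underside
- dome: clear acrylic dome on a round wooden base, 116 mm wide, 122 mm high, origin at the centre of its underside; leave alone
- loupe: chrome folding loupe lying flat, about 78 mm long (17 mm towards its +x, 61 mm towards -x), 34 mm wide, 16 mm high; leave alone
- capsule1: round clear coin capsule lying flat, 44 mm wide, 7.5 mm high; leave alone
- capsule2: a second such capsule; leave alone
- tube: upright clear coin tube with white cap, 33 mm wide, 64 mm high; leave alone
There are look-alikes about, which are no part of the job. There is more than one size of the part that bears plate_center; the job needs the middle-sized.

How it is judged:
By the outcome, as a careful person would: the job done as asked, in the order asked, and still so for the second after the job is handed in, with the robot touching nothing.
It also fails if it takes over 58 s, if anything falls off the work surface, if the arm or the gripper's body presses on something with over 40 N, if the wrist force passes 120 N, or if a joint passes its speed limit or range.

### The arm

A 6-joint arm with a two-finger parallel gripper is mounted at the origin on the work surface. World frame = base frame: x ahead of the robot, y to its left, z up, the work surface at z = 0. Lengths are in mm, angles in rad, forces in N, time in s.
With the tool pointing down it reaches from about 300 to 775 mm from the base axis. Payload 14.6 kg.
Tool frame: the origin (TCP) lies on the centre line of the jaws, within the pads' length; the fingertips stand 11 mm ahead of it and the grasp point (between the pads) lies 8 mm behind it; x points along the fingers, y is the direction in which the jaws open and shut, and the axes are right-handed (so a half turn about x gives the same grasp; the last joint's range is limited). The gripper opens to 94 mm and grips with 3 to 60 N. Pads are 16 mm wide; open, the fingers measure 119 mm over their backs; the gripper's body (75 mm by 177 mm) begins 78 mm behind the grasp point.
Start: joints at [-1.173, 0.3, 1.521, -0, 1.321, -0.067], TCP at [246.526, -491.644, 216.446] pointing down, gripper open.
Joint ranges: [-3.03, 3.03], [-0.79, 2.21], [0.23, 2.52], [-1.04, 4.18], [0, 3.07], [-2.55, 2.55]. Speed limits (rad/s): [2.22, 2.22, 2.57, 3.14, 3.14, 3.14].

### API

Orientations are given as [roll, pitch, yaw] about the fixed x, y, z axes, in that order (R = Rz(yaw) Ry(pitch) Rx(roll)).
In Python, from cell import manip gives the robot as it stands.
- The arm moves only by the shell command python3 -m handwheel 'ROWS' [OPENING] [FORCE]. ROWS is JSON, a list of rows, each a list of 2 entries, a list of its own where there are three numbers: the shift along the tool's x, y, z in mm, then the turn about the tool's x in rad. In form: [[[x, y, z], spin], ...]. A call has exactly 10 rows; each row shifts and turns the commanded pose from where the row before left it, along the tool's axes as they then stand; what a row does not reach is not made up. A row lasts 1/8 s, in which the tool goes at most 62.5 mm and 10.7 degrees, less where a joint would pass 70% of its speed; a pose out of reach is approached as far as the arm can. A call with a gripper value outside its range is refused whole. OPENING is the closure in counts, from 0 (fully open) to 255 (shut), set as the call begins (- or left out, the last holds). The fingers move at their own pace and stop on an object; FORCE is the grip in N (left out, the last holds). Time passes only in rows, so rows that do not move let the fingers close, or fill a call up. It gives the time, the measured TCP pose, the force and the opening at its end, in the units of the state.
- manip.read_state(): the state, without advancing time (a new reading comes with each control period).
- manip.camera(name): name is "scene" or "top"; returns a dict with "pixels" (480x640x3 uint8, red, green, blue), "z_map" (480x640 float32, mm along the optical axis (not along the pixel's ray), 0 where there is no reading), "mtx" (3x3 intrinsics, pixels), "k1" (the pictures are not rectified: a ray, as slopes to the right and down, at radius r is drawn at 1 + k1 r^2 times it, then the intrinsics apply), "xyz" and "orientation" of the camera in the world. Camera axes: x right, y up, looking along -z (the intrinsics and any distortion apply to the point x, -y, -z); pixel columns grow to the right and rows downward; lengths in mm; the calibration is good to about 2 mm. A picture is of the moment at which its call begins.
- manip.sign_off(): hands the job in, once; it reports no verdict.
Trained networks look in the newest picture that a camera, given by its name, has taken for a name from the list of things; names that differ only in an ending like _2 or _b are one class to them, and where a whole thing is asked for, a point or a joint stands for the part that bears it (a point fixed in the world has none). Each returns a list of dicts, best first, with "confidence" (0 to 1); they miss things now and then, are a little off and sometimes report something else, mostly with a low value. They report only what shows in the picture. A call takes as long as a camera call. They do not tell look-alikes from the thing itself.
- manip.cut_out(target, camera): "region" (480x640 bool, what is visible of it) and "centre" ([column, row] in pixels, amid what is visible of it).
The state is a dict: "clock": time; "joints": joint angles; "qd": joint speeds; "effort": joint torques, N m; "eef_pos": TCP position; "eef_rot": TCP orientation; "wrist_force": force on the tool from outside, world axes, zero at the start; "moment": the same for the moment, N m; "finger_gap": finger opening in mm.
Only numpy, scipy, OpenCV 4.12 (cv2) and the standard library are available. Lean on these libraries where they do the work, as an engineer would, in place of code of your own. Each camera call takes 0.05 s, during which the arm holds its last target. There are 200 camera calls.

## Working session

There is one attempt and no reset: what is moved stays moved. The work goes in short steps, Python scripts to look and compute and a shell command to move; the robot and the scene stay as the last step left them, time stands still between calls to the robot, and variables do not carry over. Pictures are saved under pics/ and viewed, about 8 in all and at most 12, crops included, and the job is handed in when it is done.

```bash
mkdir -p pics; ls
cat > h.py <<'E'
import numpy as np, cv2
from scipy.spatial.transform import Rotation as R
from cell import manip
def cam(n): 
    return manip.camera(n)
def rot(c):
    o=np.array(c["orientation"],float)
    return R.from_euler('xyz',o).as_matrix() if o.shape==(3,) else o
def rays(c,uv):
    uv=np.asarray(uv,float).reshape(-1,1,2)
    p=cv2.undistortPoints(uv,c["mtx"],np.array([c["k1"],0,0,0,0.]))[:,0]
    return p
def world(c,uv,z):  # depth z along axis
    p=rays(c,uv); z=np.asarray(z,float).reshape(-1,1)
    P=np.c_[p[:,0],-p[:,1],-np.ones(len(p))]*z
    return P@rot(c).T+np.array(c["xyz"])
def cloud(c,mask):
    v,u=np.nonzero(mask&(c["z_map"]>0))
    return world(c,np.c_[u,v],c["z_map"][v,u]),np.c_[u,v]
def proj(c,P):
    q=(np.atleast_2d(P)-np.array(c["xyz"]))@rot(c)
    q=q*[1,-1,-1]
    return cv2.projectPoints(q,np.zeros(3),np.zeros(3),c["mtx"],np.array([c["k1"],0,0,0,0.]))[0][:,0]
def save(c,n,crop=None,s=1):
    im=c["pixels"][...,::-1]
    if crop: a,b,d,e=crop; im=im[b:e,a:d]
    cv2.imwrite("pics/"+n,cv2.resize(im,None,fx=s,fy=s,interpolation=cv2.INTER_CUBIC))
E
python3 - <<'E'
from h import *
for n in("scene","top"):
    c=cam(n); save(c,n+"0.png"); print(n,c["xyz"],c["orientation"],c["k1"],c["mtx"][0])
    for t in("plate_center","plate_hole0","seat","post0","deck","button","stand","dome","loupe","capsule1","tube"):
        for d in manip.cut_out(t,n):
            P,_=cloud(c,d["region"]); 
            print(t,round(d["confidence"],2),np.round(d["centre"]),d["region"].sum(),np.round(np.median(P,0)) if len(P) else "", np.round(np.percentile(P,[3,97],axis=0)).tolist() if len(P) else "")
print(manip.read_state())
E
```

```text
pics
scene [1342.51945826  -56.98799692  903.47007827] [8.08180322e-01 2.64984382e-04 1.43978881e+00] -0.09824680969465306 [588.59074931   0.         312.44156537]
plate_center 0.88 [395. 258.] 1281 [494. 234.  32.] [[451.0, 175.0, 24.0], [533.0, 298.0, 35.0]]
plate_center 0.88 [400. 183.] 1352 [227. 302.   8.] [[149.0, 238.0, 2.0], [295.0, 376.0, 12.0]]
plate_center 0.72 [352. 224.] 424 [353. 168.   5.] [[324.0, 131.0, -1.0], [383.0, 203.0, 8.0]]
plate_hole0 0.91 [395. 188.] 1465 [226. 302.   8.] [[145.0, 237.0, 1.0], [295.0, 373.0, 12.0]]
plate_hole0 0.6 [394. 252.] 1362 [494. 234.  32.] [[449.0, 175.0, 11.0], [536.0, 298.0, 35.0]]
plate_hole0 0.58 [352. 224.] 456 [353. 166.   5.] [[321.0, 128.0, -0.0], [385.0, 203.0, 8.0]]
plate_hole0 0.57 [322. 320.] 544 [661.  50.  50.] [[637.0, 36.0, 2.0], [667.0, 65.0, 68.0]]
post0 0.77 [184. 297.] 2341 [ 580. -199.   66.] [[543.0, -270.0, 62.0], [612.0, -130.0, 89.0]]
deck 0.63 [189. 294.] 2213 [ 580. -199.   66.] [[545.0, -268.0, 62.0], [612.0, -130.0, 88.0]]
button 0.64 [206. 265.] 66 [ 507. -153.   63.] [[497.0, -161.0, 56.0], [513.0, -145
[... 2514 characters left out ...]
.0, 2.0], [668.0, 67.0, 68.0]]
{'clock': 1.2, 'joints': array([-1.17263080e+00,  2.99891205e-01,  1.52102508e+00, -2.45899930e-05,
        1.32070172e+00, -6.66125685e-02]), 'qd': array([ 1.57996322e-03, -4.65455577e-05, -1.15629171e-03, -1.09770222e-04,
        6.53274818e-04,  1.33445712e-03]), 'effort': array([ 2.47447298e-05, -5.31672156e+01, -3.52907288e+01,  7.08630052e-02,
        2.14283861e-02, -4.05613685e-05]), 'eef_pos': array([ 246.50102668, -491.64456609,  216.4397856 ]), 'eef_rot': array([-0.88307446,  1.57076154,  2.72330237]), 'wrist_force': array([-0.39845057,  0.9169906 , -0.13533607]), 'moment': array([0.02091433, 0.00696033, 0.02741667]), 'finger_gap': 93.98746410924414}
```

Run:
```python
from h import *
for n in("scene","top"):
    c=cam(n); save(c,n+"1.png")
    for t,z0,z1 in(("plate_center",26,40),("deck",55,73),("stand",18,40)):
        for d in manip.cut_out(t,n)[:2]:
            P,uv=cloud(c,d["region"]); m=(P[:,2]>z0)&(P[:,2]<z1)
            if m.sum()<200: continue
            r=cv2.minAreaRect(P[m][:,:2].astype(np.float32)); print(n,t,m.sum(),np.round(r[0],1),np.round(r[1],1),round(r[2],1),"medz",np.median(P[m][:,2]))
            H=P[P[:,2]>z1]
            if t=="deck":
                k=cv2.connectedComponents
                for q in H[:: max(1,len(H)//25)]: print(np.round(q).tolist(),end=" ")
                print()
```

```text
scene plate_center 1285 [492.3 237.1] [ 64.6 137.7] 22.7 medz 32.069255954713185
scene deck 1922 [ 577.2 -200.5] [ 74.1 150. ] 4.2 medz 65.63335841386629
[549.0, -148.0, 91.0] [556.0, -146.0, 92.0] [556.0, -139.0, 88.0] [556.0, -145.0, 84.0] [554.0, -140.0, 77.0] [555.0, -150.0, 75.0] [562.0, -142.0, 78.0] [566.0, -259.0, 93.0] [564.0, -251.0, 87.0] [565.0, -259.0, 84.0] [564.0, -256.0, 80.0] [563.0, -260.0, 76.0] [591.0, -138.0, 90.0] [595.0, -143.0, 91.0] [592.0, -147.0, 87.0] [593.0, -148.0, 84.0] [596.0, -142.0, 85.0] [594.0, -137.0, 79.0] [595.0, -150.0, 76.0] [597.0, -252.0, 90.0] [604.0, -253.0, 95.0] [602.0, -254.0, 90.0] [601.0, -251.0, 86.0] [599.0, -260.0, 80.0] [603.0, -254.0, 80.0] [603.0, -249.0, 77.0] [609.0, -255.0, 78.0] 
top plate_center 1644 [494.1 239. ] [ 62.  133.9] 22.9 medz 31.566388036107014
top deck 2239 [ 579.2 -197.8] [ 71.3 151.1] 4.5 medz 64.97082557385306
[608.0, -249.0, 77.0] [597.0, -139.0, 89.0] [601.0, -251.0, 92.0] [593.0, -140.0, 95.0] [601.0, -250.0, 86.0] [593.0, -137.0, 89.0] [602.0, -249.0, 74.0] [594.0, -133.0, 77.0] [591.0, -147.0, 88.0] [599.0, -261.0, 77.0] [592.0, -149.0, 79.0] [591.0, -135.0, 74.0] [596.0, -256.0, 73.0] [587.0, -137.0, 75.0] [566.0, -252.0, 91.0] [563.0, -147.0, 78.0] [563.0, -259.0, 95.0] [567.0, -249.0, 73.0] [562.0, -260.0, 93.0] [556.0, -148.0, 92.0] [565.0, -262.0, 76.0] [554.0, -147.0, 90.0] [561.0, -257.0, 81.0] [553.0, -143.0, 87.0] [560.0, -258.0, 75.0] [554.0, -147.0, 75.0] [552.0, -137.0, 74.0] [556.0, -256.0, 76.0]
```

View pics/top0.png

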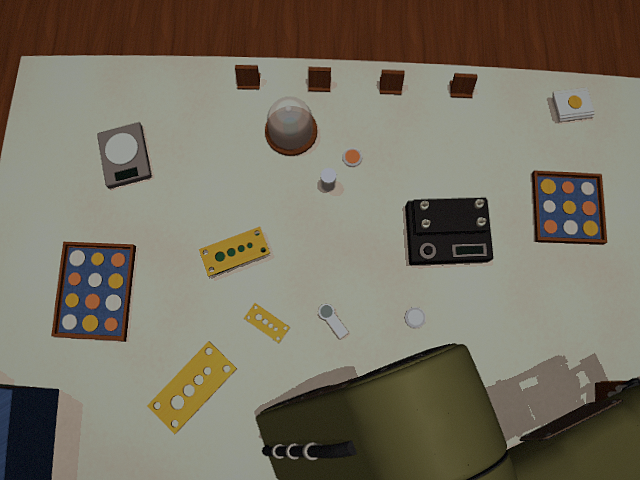

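View pics/scene0.png

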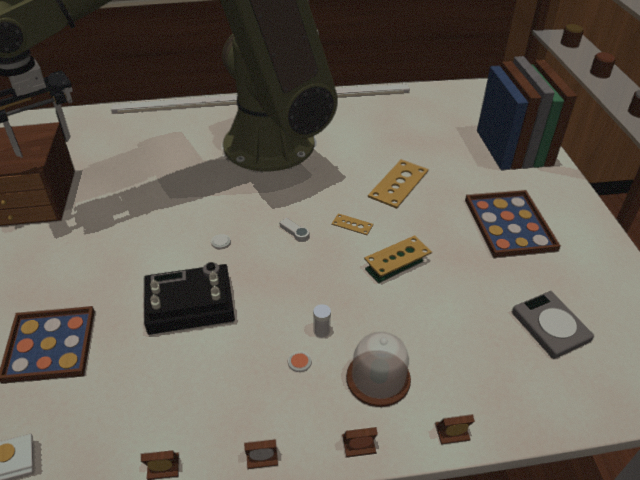

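```bash
cat >> h.py <<'E'
def st():
    s=manip.read_state(); M=R.from_euler('xyz',s["eef_rot"]).as_matrix()
    a=np.degrees(np.arctan2(M[1,1],M[0,1]))
    print("t",round(s["clock"],2),"p",np.round(s["eef_pos"],1),"toolx",np.round(M[:,0],3),"yaw_y",round(a,2),"F",np.round(s["wrist_force"],2),"M",np.round(s["moment"],2),"gap",round(s["finger_gap"],1),"j",np.round(s["joints"],2))
    return s,M
def to(P,yaw):
    s,M=st(); d=np.array(P)-s["eef_pos"]; a=np.degrees(np.arctan2(M[1,1],M[0,1]))
    t=-((yaw-a+90)%180-90)
    print("tool shift",np.round(M.T@d,1),"spin deg",round(t,2),"rad",round(np.radians(t),4))
E
python3 -c "
from h import *
to([494,238,120],22.9)"
```

```text
t 1.6 p [ 246.6 -491.6  216.5] toolx [ 0. -0. -1.] yaw_y -63.37 F [-0.8   0.9   0.12] M [-0.04 -0.05  0.  ] gap 93.8 j [-1.17  0.3   1.52  0.    1.32 -0.07]
tool shift [  96.4 -541.3 -548.3] spin deg -86.27 rad -1.5056
```

```bash
cat >> h.py <<'E'
def plan(wps,n):  # wps: list of ([x,y,z],yaw_deg); n rows per leg; prints rounded rows
    s,M=st(); p=s["eef_pos"].copy(); e=np.zeros(3); k=0; rows=[]
    for (P,yaw),m in zip(wps,n):
        P=np.array(P,float); a=np.degrees(np.arctan2(M[1,1],M[0,1])); t=np.radians(-((yaw-a+90)%180-90))
        for i in range(m):
            sh=np.round(M.T@((P-p)/(m-i)),1); sp=round((t)/(m-i),3)
            rows.append([sh.tolist(),sp]); p=p+M@sh; t-=sp
            M=M@R.from_rotvec([sp,0,0]).as_matrix()
    while len(rows)%10: rows.append([[0,0,0],0])
    import json
    for i in range(0,len(rows),10): print(json.dumps(rows[i:i+10]).replace(" ",""))
    print("end",p.round(1))
E
python3 -c "
from h import *
plan([([493.5,237.5,200],22.9),([493.5,237.5,100],22.9)],[15,4])"
```

```text
t 1.6 p [ 246.6 -491.6  216.5] toolx [ 0. -0. -1.] yaw_y -63.37 F [-0.8   0.9   0.12] M [-0.04 -0.05  0.  ] gap 93.8 j [-1.17  0.3   1.52  0.    1.32 -0.07]
[[[1.1,-36.1,-36.5],-0.1],[[1.1,-32.2,-39.9],-0.1],[[1.1,-28.1,-42.9],-0.1],[[1.1,-23.7,-45.5],-0.1],[[1.1,-19.0,-47.7],-0.101],[[1.1,-14.1,-49.4],-0.1],[[1.1,-9.1,-50.5],-0.101],[[1.1,-4.0,-51.2],-0.1],[[1.1,1.2,-51.3],-0.101],[[1.1,6.3,-50.9],-0.1]]
[[[1.1,11.4,-50.0],-0.101],[[1.1,16.4,-48.7],-0.1],[[1.1,21.1,-46.8],-0.101],[[1.1,25.8,-44.4],-0.1],[[1.0,30.0,-41.6],-0.101],[[25.0,0.0,0.0],0.0],[[25.0,0.0,0.0],0.0],[[25.0,0.0,0.0],0.0],[[25.0,0.0,0.0],0.0],[[0,0,0],0]]
end [493.5 237.5 100. ]
```

```bash
python3 -m handwheel '[[[1,-36,-36.5],-0.1],[[1,-32,-40],-0.1],[[1,-28,-43],-0.1],[[1,-23.5,-45.5],-0.1],[[1,-19,-47.5],-0.1],[[1,-14,-49.5],-0.1],[[1,-9,-50.5],-0.1],[[1,-4,-51],-0.1],[[1,1,-51.5],-0.1],[[1,6.5,-51],-0.1]]' 0 && python3 -c "
from h import *
plan([([493.5,237.5,200],22.9),([493.5,237.5,100],22.9)],[5,4])"
```

```text
clock: 2.85
eef_pos: [412.5, -4.4, 206.7]
eef_rot: [1.549, 1.57, -0.124]
wrist_force: [1.8, -0.8, -0.8]
finger_gap: 93.6
t 2.85 p [412.5  -4.4 206.7] toolx [ 0.001 -0.    -1.   ] yaw_y -5.88 F [ 1.78 -0.81 -0.8 ] M [-0.04 -0.11 -0.  ] gap 93.6 j [-0.1  -0.    1.89 -0.    1.25  0.  ]
[[[1.4,11.2,-49.8],-0.1],[[1.3,16.1,-48.4],-0.101],[[1.4,20.8,-46.6],-0.1],[[1.3,25.4,-44.2],-0.101],[[1.4,29.7,-41.5],-0.1],[[25.0,-0.0,-0.0],-0.0],[[25.0,-0.0,-0.0],-0.0],[[25.0,-0.0,-0.0],-0.0],[[25.0,-0.0,-0.0],-0.0],[[0,0,0],0]]
end [493.5 237.5 100. ]
```

```bash
python3 -m handwheel '[[[1.4,11,-50],-0.1],[[1.4,16,-48.5],-0.1],[[1.4,21,-46.5],-0.1],[[1.4,25.5,-44],-0.1],[[1.4,29.5,-41.5],-0.1],[[25,0,0],0],[[25,0,0],0],[[25,0,0],0],[[25,0,0],0],[[0,0,0],0]]' 0
python3 - <<'E'
from h import *
st()
a=cam("scene"); b=cam("top")
im=np.vstack([cv2.resize(x["pixels"][v-60:v+60,u-80:u+80,::-1],None,fx=2.5,fy=2.5,interpolation=cv2.INTER_CUBIC) for x,u,v in((a,395,250),(b,236,250))])
cv2.imwrite("pics/above.png",im)
E
```

```text
clock: 4.1
eef_pos: [493.2, 235.1, 98.1]
eef_rot: [-1.6, 1.568, -2.777]
wrist_force: [0.6, 0.5, 0.2]
finger_gap: 94.3
t 4.1 p [493.2 235.1  98.1] toolx [-0.003 -0.001 -1.   ] yaw_y 22.57 F [0.64 0.48 0.19] M [ 0.03 -0.11  0.03] gap 94.3 j [ 0.38  0.42  1.65  0.    1.07 -0.02]
```

View pics/above.png

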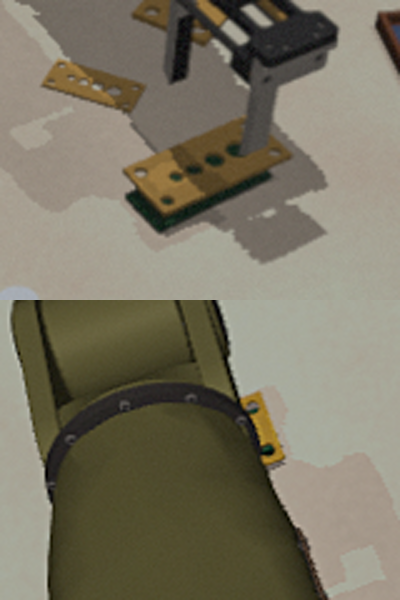

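```bash
python3 -c "
from h import *
plan([([493.2,238,80],22.8),([493.2,238,26],22.8)],[2,4])"
```

```text
t 4.2 p [494.3 235.6 100.3] toolx [ 0.001  0.    -1.   ] yaw_y 22.57 F [-0.03  0.56  0.79] M [-0.04 -0.12  0.01] gap 94.0 j [ 0.38  0.42  1.65 -0.    1.07 -0.02]
[[[10.1,-0.1,-1.3],-0.002],[[10.2,-0.0,-1.4],-0.002],[[13.5,-0.0,0.0],0.0],[[13.5,-0.0,0.0],0.0],[[13.5,-0.0,0.0],0.0],[[13.5,-0.1,0.0],0.0],[[0,0,0],0],[[0,0,0],0],[[0,0,0],0],[[0,0,0],0]]
end [493.2 238.   26. ]
```

```bash
python3 -m handwheel '[[[10,0,-1.3],-0.002],[[10,0,-1.4],-0.002],[[13.5,0,0],0],[[13.5,0,0],0],[[13.5,0,0],0],[[13.8,0,0],0],[[0,0,0],0],[[0,0,0],0],[[0,0,0],0],[[0,0,0],0]]' 0 && python3 -m handwheel '[[[0,0,0],0],[[0,0,0],0],[[0,0,0],0],[[0,0,0],0],[[0,0,0],0],[[0,0,0],0],[[0,0,0],0],[[0,0,0],0],[[0,0,0],0],[[0,0,0],0]]' 160 25
```

```text
clock: 5.45
eef_pos: [493.2, 238.0, 25.6]
eef_rot: [1.553, 1.57, 0.38]
wrist_force: [0.5, 0.4, 0.6]
finger_gap: 94.1
clock: 6.7
eef_pos: [492.9, 237.9, 25.1]
eef_rot: [-1.746, 1.571, -2.919]
wrist_force: [-1.7, -1.1, 1.4]
finger_gap: 59.8
```

```bash
python3 -m handwheel '[[[-5,0,0],0],[[-15,0,0],0],[[-30,0,0],0],[[-30,0,0],0],[[-30,0,0],0],[[-10,0,0],0],[[0,0,0],0],[[0,0,0],0],[[0,0,0],0],[[0,0,0],0]]' 160 25; python3 -c "
from h import *
plan([([578,-199.3,145],4.3)],[18])"
```

```text
clock: 7.95
eef_pos: [492.8, 237.9, 144.6]
eef_rot: [-1.599, 1.57, -2.771]
wrist_force: [-0.1, 0.2, -2.8]
finger_gap: 59.1
t 7.95 p [492.8 237.9 144.6] toolx [-0.001 -0.    -1.   ] yaw_y 22.8 F [-0.11  0.24 -2.85] M [-0.02 -0.1  -0.03] gap 59.1 j [ 0.38  0.36  1.61  0.    1.17 -0.02]
[[[-0.0,-5.0,24.2],0.018],[[-0.0,-4.6,24.3],0.018],[[-0.0,-4.2,24.4],0.018],[[-0.0,-3.7,24.5],0.018],[[-0.0,-3.3,24.5],0.018],[[-0.0,-2.9,24.6],0.018],[[-0.0,-2.4,24.6],0.018],[[-0.0,-2.0,24.7],0.018],[[-0.0,-1.5,24.7],0.018],[[-0.0,-1.1,24.7],0.018]]
[[[-0.0,-0.6,24.7],0.018],[[-0.0,-0.2,24.7],0.018],[[-0.1,0.3,24.8],0.018],[[-0.0,0.7,24.7],0.018],[[-0.1,1.1,24.7],0.018],[[-0.0,1.6,24.7],0.018],[[-0.1,2.1,24.7],0.017],[[-0.0,2.4,24.6],0.018],[[0,0,0],0],[[0,0,0],0]]
end [ 578.  -199.3  145. ]
```

Lifted (−2.8 N carried). Carry to the counter.

```bash
python3 -m handwheel '[[[0,-5,24.2],0.018],[[0,-4.6,24.3],0.018],[[0,-4.2,24.4],0.018],[[0,-3.7,24.5],0.018],[[0,-3.3,24.5],0.018],[[0,-2.9,24.6],0.018],[[0,-2.4,24.6],0.018],[[0,-2,24.7],0.018],[[0,-1.5,24.7],0.018],[[0,-1.1,24.7],0.018]]' && python3 -m handwheel '[[[0,-0.6,24.7],0.018],[[0,-0.2,24.7],0.018],[[0,0.3,24.8],0.018],[[0,0.7,24.7],0.018],[[0,1.1,24.7],0.018],[[0,1.6,24.7],0.018],[[0,2.1,24.7],0.017],[[0,2.4,24.6],0.018],[[0,0,0],0],[[0,0,0],0]]'
python3 - <<'E'
from h import *
st()
for n in("scene","top"):
    c=cam(n); s,M=st()
    save(c,"hov_"+n+".png",(100,210,260,340) if n=="scene" else (370,150,530,280),4)
    for t in ("plate_center","deck"):
        for d in manip.cut_out(t,n):
            P,uv=cloud(c,d["region"]); 
            if not len(P) or abs(np.median(P[:,1])+199)>60: continue
            z0,z1=(135,165) if t[0]=="p" else (58,73)
            m=(P[:,2]>z0)&(P[:,2]<z1)
            print(n,t,round(d["confidence"],2),np.round(d["centre"]),len(P),m.sum(),np.median(P[:,2]).round(1))
            if m.sum()>100:
                r=cv2.minAreaRect(P[m][:,:2].astype(np.float32)); print(np.round(r[0],1),np.round(r[1],1),round(r[2],1),np.median(P[m],0).round(1))
E
```

```text
clock: 9.2
eef_pos: [540.3, -5.8, 144.9]
eef_rot: [-1.96, 1.57, 2.97]
wrist_force: [-0.4, -0.1, -2.4]
finger_gap: 59.4
clock: 10.45
eef_pos: [578.1, -199.0, 145.0]
eef_rot: [-2.366, 1.57, 2.421]
wrist_force: [-0.8, 0.8, -2.8]
finger_gap: 59.1
t 10.45 p [ 578.1 -199.   145. ] toolx [-0.  0. -1.] yaw_y 4.3 F [-0.85  0.83 -2.79] M [-0.06 -0.13  0.01] gap 59.1 j [-0.39  0.5   1.42  0.    1.23 -0.47]
t 10.5 p [ 578.1 -198.7  145.1] toolx [-0.  0. -1.] yaw_y 4.33 F [ 0.13  0.7  -2.21] M [ 0.01 -0.06 -0.03] gap 59.5 j [-0.39  0.5   1.42  0.    1.23 -0.47]
scene plate_center 0.8 [190. 268.] 1174 1113 151.9
[ 580.1 -199.8] [ 68.5 134.7] 5.3 [ 590.  -180.5  152. ]
scene deck 0.84 [187. 297.] 2360 1967 65.9
[ 576.8 -200.1] [ 74.6 150.1] 3.7 [ 581.  -199.4   65.6]
t 10.65 p [ 578.2 -198.6  145.3] toolx [ 0.  0. -1.] yaw_y 4.35 F [ 0.25 -0.3  -3.32] M [-0.04 -0.1   0.07] gap 59.3 j [-0.39  0.5   1.42  0.    1.23 -0.47]
top plate_center 0.86 [428. 201.] 271 269 151.8
[ 578.6 -144. ] [54.9 28.6] 1.8 [ 584.3 -140.1  151.8]
```

View pics/hov_scene.png

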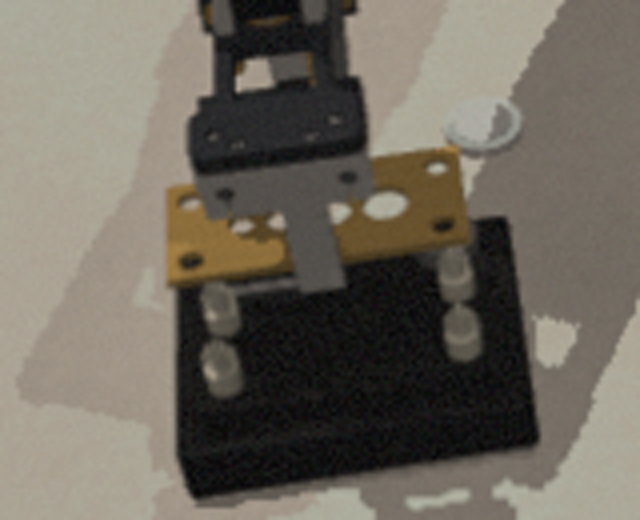

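Run:
```python
from h import *
import pickle
s,M=st(); p=s["eef_pos"]; yaw=np.radians(4.33)
def pts(c,y,zz): 
    r=np.array([[np.cos(y),-np.sin(y)],[np.sin(y),np.cos(y)]])
    return np.array([[*(np.array(c)+r@[a,b]),zz] for a in(-19,19) for b in(-56,56)])
c=cam("scene"); t=cam("top")
# seat tips
out=[]
def crop(im,a,b,w,h,k,dots,col):
    x=cv2.resize(im[b:b+h,a:a+w,::-1],None,fx=k,fy=k,interpolation=cv2.INTER_CUBIC)
    for q in dots:
        u=((np.array(q)+.5-[a,b])*k).astype(int); cv2.drawMarker(x,tuple(int(i) for i in u),col,cv2.MARKER_CROSS,9,1)
    return x
hp=proj(c,pts(p[:2],yaw,p[2]+5.7+1)); tp=proj(c,pts((577,-200.3),np.radians(4.2),95.5))
print(hp.round(1).tolist(),tp.round(1).tolist())
A=crop(c["pixels"],130,235,100,85,8,np.vstack([hp]),(0,0,255))
for q in tp:
    u=((q+.5-[130,235])*8).astype(int); cv2.drawMarker(A,tuple(int(i) for i in u),(255,255,0),cv2.MARKER_CROSS,9,1)
cv2.imwrite("pics/ov1.png",A[:600])
i0=cv2.imread("pics/top1.png")[...,::-1]; tq=proj(t,pts((579.2,-197.8),np.radians(4.4),95)); print(tq.round(1).tolist())
i1=cv2.imread("pics/scene1.png")[...,::-1]
B=np.vstack([crop(i0,410,190,85,45,8,tq,(0,0,255)),crop(i1,140,270,85,30,8,tp,(0,0,255))])
cv2.imwrite("pics/ov2.png",B[:600])
for n,z,lo in(("scene",c,88),("top",t,88)):
    for d in manip.cut_out("deck",n)[:1]:
        P,_=cloud(z,d["region"]); P=P[(P[:,2]>87)&(P[:,2]<100)]
        for q in pts((577,-200.3) if n=="scene" else (579.2,-197.8),yaw,93):
            m=np.hypot(*(P[:,:2]-q[:2]).T)<9
            if m.sum(): print(n,q.round(1),m.sum(),P[m].mean(0).round(1))
```

```text
t 10.75 p [ 578.2 -198.8  145.3] toolx [ 0. -0. -1.] yaw_y 4.33 F [ 0.74  0.54 -2.58] M [-0.02 -0.02 -0.06] gap 59.4 j [-0.39  0.5   1.42  0.    1.23 -0.47]
[[147.6, 259.8], [209.1, 251.0], [147.7, 274.7], [210.9, 265.5]] [[152.7, 280.5], [212.0, 271.9], [152.9, 295.4], [213.7, 286.4]]
[[483.0, 218.3], [426.8, 220.3], [481.0, 199.8], [425.2, 201.7]]
scene [ 562.3 -257.6   93. ] 20 [ 564.5 -256.4   90.2]
scene [ 553.8 -145.9   93. ] 18 [ 556.  -144.3   90.4]
scene [ 600.2 -254.7   93. ] 23 [ 600.9 -253.9   91.1]
scene [ 591.7 -143.    93. ] 25 [ 593.3 -143.2   91.6]
top [ 556.  -143.4   93. ] 1 [ 557.2 -138.4   91.8]
top [ 593.9 -140.5   93. ] 8 [ 592.5 -138.6   90. ]
```

View pics/ov1.png

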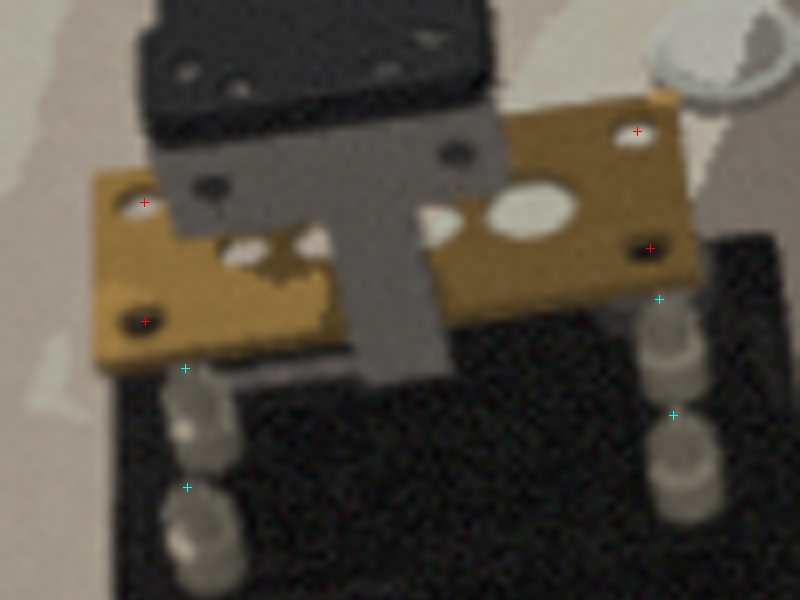

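View pics/ov2.png

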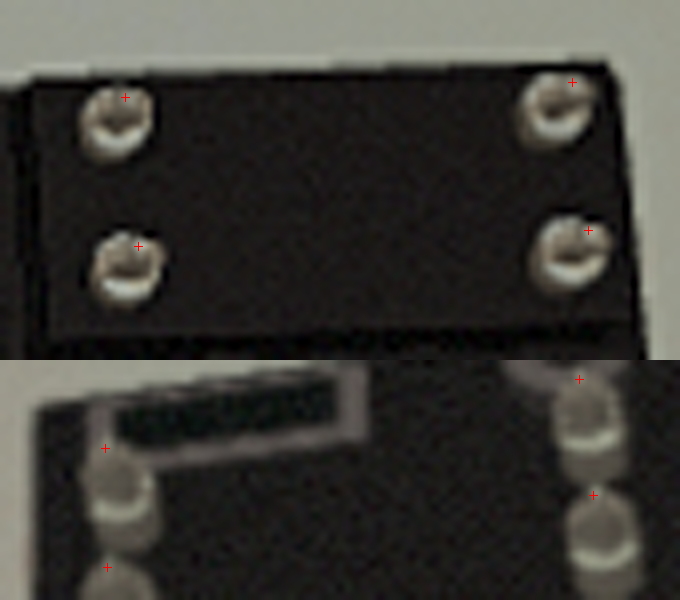

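```bash
cat > fit.py <<'E'
from h import *
from scipy.optimize import least_squares
C={n:cam(n) for n in("scene","top")}
def rm(y): return np.array([[np.cos(y),-np.sin(y)],[np.sin(y),np.cos(y)]])
th=np.linspace(0,2*np.pi,24,endpoint=False); circ=np.c_[np.cos(th),np.sin(th)]
S=8
def poly(c,P,a,b,w,h):
    m=np.zeros((h*S,w*S),np.uint8); q=(proj(c,P)+.5-[a,b])*S
    cv2.fillConvexPoly(m,cv2.convexHull(q.astype(np.float32)).astype(np.int32),1); return m
def cen(m): v,u=np.nonzero(m); return np.array([u.mean(),v.mean()])
for n in C:
    c=C[n]; im=cv2.imread("pics/%s1.png"%n).astype(int)
    hsv=cv2.cvtColor(im.astype(np.uint8),cv2.COLOR_BGR2HSV)
    # plate
    u0,v0=(395,255) if n=="scene" else (236,251); a,b,w,h=u0-45,v0-40,90,80
    y=((hsv[...,0]>12)&(hsv[...,0]<32)&(hsv[...,1]>110)).astype(np.uint8)[b:b+h,a:a+w]
    k,l,stt,_=cv2.connectedComponentsWithStats(y); i=1+np.argmax(stt[1:,4])
    hull=cv2.convexHull(np.argwhere(l==i)[:,::-1].astype(np.float32)); ob=np.zeros((h*S,w*S),np.uint8)
    cv2.fillConvexPoly(ob,((hull+.5)*S).astype(np.int32),1)
    def res(p,full=False):
        xy=np.array([[sx*30,sy*67] for sx in(-1,1) for sy in(-1,1)])@rm(p[2]).T+p[:2]
        P=np.vstack([np.c_[xy,np.full(4,31.)],np.c_[xy,np.full(4,26.)]])
        m=poly(c,P,a,b,w,h)
        return cv2.bitwise_xor(m,ob).sum()/S/S
    from scipy.optimize import minimize
    r=minimize(res,[493.5,238,np.radians(22.9)],method="Nelder-Mead",options=dict(initial_simplex=[[490,236,.38],[496,236,.40],[493,241,.41],[493,238,.43]],xatol=.05,fatol=.05))
    print(n,"plate",r.x[:2].round(2),np.degrees(r.x[2]).round(2),"xor px",round(r.fun,1),"area",ob.sum()/S/S)
    # posts
    s0=(577.,-199.5) if n=="scene" else (579.2,-199.)
    g=im.max(2)
    zs=77.5
    res=[]
    for sx in(-19,19):
        for sy in(-56,56):
            def model(ctr,a,b,w,h):
                ms=poly(c,np.vstack([np.c_[circ*8+ctr,np.full(24,z)] for z in(zs-12,zs)]),a,b,w,h)
                ms|=poly(c,np.vstack([np.c_[circ*rr+ctr,np.full(24,z)] for rr,z in((4,zs),(4,zs+12),(1,zs+18))]),a,b,w,h)
                d=rm(np.radians(4.3))
                ms|=poly(c,np.array([[*(d@[e,f]+ctr),z] for e in(-2,2) for f,z in((-7.5,zs+7),(7.5,zs+7),(-4,zs+12),(4,zs+12),(-4,zs+1),(4,zs+1))]),a,b,w,h)
                return ms
            ctr=np.array(s0)+rm(np.radians(4.3))@[sx,sy]
            q=proj(c,[[*ctr,zs]])[0].astype(int); a,b,w,h=q[0]-13,q[1]-15,26,30
            gg=cv2.resize(g[b:b+h,a:a+w].astype(np.float32),(w*S,h*S),interpolation=cv2.INTER_CUBIC)
            if n=="scene": ob2=gg>65
            else: ob2=gg>65
            k,l,stt,ce=cv2.connectedComponentsWithStats(ob2.astype(np.uint8)); j=l[int(h*S/2)-20:int(h*S/2)+20,int(w*S/2)-20:int(w*S/2)+20]; j=np.bincount(j[j>0]).argmax(); o=(l==j).astype(np.uint8)
            f=lambda p:cv2.bitwise_xor(model(p,a,b,w,h),o).sum()/S/S
            r=minimize(f,ctr,method="Nelder-Mead",options=dict(initial_simplex=[ctr-3,ctr+[3,0],ctr+[0,3]],xatol=.05,fatol=.05))
            e=r.x-rm(np.radians(4.3))@[sx,sy]; res.append(e)
            print(n,(sx,sy),"seat",e.round(2),"xor",round(r.fun,1),"area",o.sum()/S/S,"model",model(r.x,a,b,w,h).sum()/S/S)
    print(n,"mean seat",np.mean(res,0).round(2))
st()
E
python3 fit.py
```

```text
scene plate [490.93 237.17] 23.58 xor px 39.4 area 1335.828125
scene (-19, -56) seat [ 573.28 -200.52] xor 280.8 area 377.828125 model 101.859375
scene (-19, 56) seat [ 573.15 -200.4 ] xor 173.9 area 269.03125 model 98.453125
scene (19, -56) seat [ 573.76 -200.61] xor 70.2 area 170.640625 model 105.921875
scene (19, 56) seat [ 573.95 -200.16] xor 72.1 area 170.6875 model 102.1875
scene mean seat [ 573.54 -200.42]
top plate [494.31 238.36] 23.72 xor px 30.9 area 1898.890625
top (-19, -56) seat [ 579.61 -199.3 ] xor 8.8 area 67.03125 model 69.359375
top (-19, 56) seat [ 580.04 -198.97] xor 8.0 area 60.96875 model 65.984375
top (19, -56) seat [ 579.61 -199.3 ] xor 10.4 area 64.640625 model 69.0625
top (19, 56) seat [ 579.88 -198.87] xor 8.4 area 61.828125 model 66.65625
top mean seat [ 579.78 -199.11]
t 11.05 p [ 578.2 -199.1  145.2] toolx [ 0. -0. -1.] yaw_y 4.3 F [-0.13 -0.13 -1.97] M [ 0.06 -0.1   0.05] gap 59.8 j [-0.39  0.5   1.42  0.    1.23 -0.47]
```

```bash
for k in 85 100 115; do sed "s/if n==\"scene\": ob2=gg>65/if n==\"scene\": ob2=gg>$k/" fit.py > f2.py; echo $k; python3 f2.py | grep "scene.*seat"; done
```

```text
85
scene (-19, -56) seat [ 567.74 -201.64] xor 29.8 area 81.265625 model 101.375
scene (-19, 56) seat [ 567.44 -201.26] xor 94.1 area 149.0625 model 97.515625
scene (19, -56) seat [ 570.71 -201.81] xor 34.8 area 69.828125 model 104.46875
scene (19, 56) seat [ 570.86 -200.77] xor 33.4 area 67.359375 model 100.703125
scene mean seat [ 569.19 -201.37]
100
scene (-19, -56) seat [ 569.37 -201.68] xor 60.5 area 40.28125 model 100.6875
scene (-19, 56) seat [ 569.38 -200.55] xor 60.2 area 37.09375 model 97.25
scene (19, -56) seat [ 566.91 -202.8 ] xor 76.1 area 28.15625 model 104.296875
scene (19, 56) seat [ 574.99 -200.6 ] xor 78.9 area 22.171875 model 101.03125
scene mean seat [ 570.16 -201.41]
115
scene (-19, -56) seat [ 570.62 -202.08] xor 86.7 area 14.0625 model 100.765625
scene (-19, 56) seat [ 568.16 -202.19] xor 83.7 area 13.5625 model 97.296875
scene (19, -56) seat [ 574.38 -201.89] xor 87.0 area 18.078125 model 105.109375
scene (19, 56) seat [ 573.66 -201.28] xor 84.9 area 15.796875 model 100.703125
scene mean seat [ 571.7  -201.86]
```

```bash
python3 -m handwheel '[[[10,0,0.3],0.001],[[15,0,0],0],[[12,0,0],0],[[6,0,0],0],[[3,0,0],0],[[2,0,0],0],[[2,0,0],0],[[2,0,0],0],[[1.5,0,0],0],[[1.5,0,0],0]]'
python3 - <<'E'
from h import *
st(); c=cam("scene"); save(c,"low.png",(130,240,230,315),8); st()
E
```

```text
clock: 12.6
eef_pos: [578.2, -199.5, 90.1]
eef_rot: [0.885, 1.571, -0.611]
wrist_force: [1.0, 0.5, -2.6]
finger_gap: 59.4
t 12.6 p [ 578.2 -199.5   90.1] toolx [ 0. -0. -1.] yaw_y 4.24 F [ 0.97  0.48 -2.61] M [-0.04 -0.07 -0.  ] gap 59.4 j [-0.39  0.56  1.46 -0.    1.12 -0.47]
t 12.65 p [ 578.1 -199.5   89.9] toolx [-0.  0. -1.] yaw_y 4.24 F [ 1.06 -0.21 -3.12] M [-0.04 -0.08 -0.01] gap 59.2 j [-0.39  0.56  1.46 -0.    1.12 -0.47]
```

View pics/low.png

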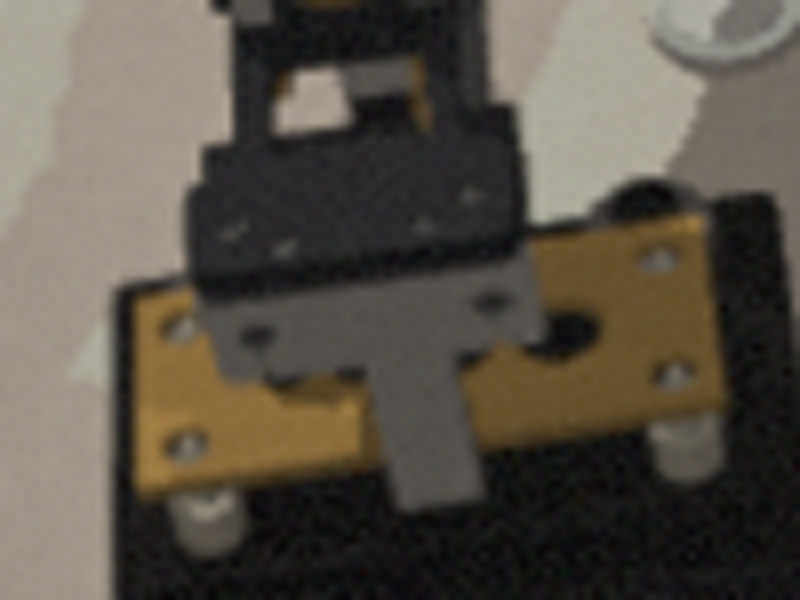

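All four tips show in their holes (crop: 180,327; 187,443; 658,258; 675,375), with no contact force yet. Lower further.

```bash
python3 -m handwheel '[[[0.8,0,0],0],[[0.8,0,0],0],[[0.8,0,0],0],[[0.8,0,0],0],[[0.8,0,0],0],[[0.5,0,0],0],[[0.5,0,0],0],[[0,0,0],0],[[0,0,0],0],[[0,0,0],0]]' ; python3 -c "
from h import *
st()"
```

```text
clock: 13.9
eef_pos: [578.2, -199.5, 85.2]
eef_rot: [-1.626, 1.571, -3.123]
wrist_force: [-0.6, 1.1, -0.5]
finger_gap: 59.3
t 13.9 p [ 578.2 -199.5   85.2] toolx [-0. -0. -1.] yaw_y 4.24 F [-0.65  1.05 -0.5 ] M [-0.03  0.12 -0.03] gap 59.3 j [-0.39  0.57  1.46 -0.    1.11 -0.47]
```

```bash
python3 -m handwheel '[[[0.6,0,0],0],[[0.6,0,0],0],[[0.6,0,0],0],[[0.6,0,0],0],[[0,0,0],0],[[0,0,0],0],[[0,0,0],0],[[0,0,0],0],[[0,0,0],0],[[0,0,0],0]]' && python3 -m handwheel '[[[0,0,0],0],[[0,0,0],0],[[0,0,0],0],[[0,0,0],0],[[0,0,0],0],[[0,0,0],0],[[-10,0,0],0],[[-20,0,0],0],[[-20,0,0],0],[[0,0,0],0]]' 30
python3 - <<'E'
from h import *
st(); c=cam("scene"); save(c,"laid.png",(130,240,230,315),8); s,M=st()
for n in("scene","top"):
    c=cam(n)
    for d in manip.cut_out("plate_center",n):
        P,_=cloud(c,d["region"]); 
        if len(P)<50 or abs(np.median(P[:,1])+199)>60: continue
        P=P[np.abs(P[:,2]-np.median(P[:,2]))<4]
        A=np.c_[P[:,:2]-[578,-199],np.ones(len(P))]; k=np.linalg.lstsq(A,P[:,2],rcond=None)[0]; print(n,len(P),"slopes",k[:2].round(4),"z",k[2].round(1))
plan([([582,-249,130],-85.8)],[9])
E
```

```text
clock: 15.15
eef_pos: [578.1, -199.5, 82.7]
eef_rot: [-2.384, 1.571, 2.402]
wrist_force: [-1.8, 1.0, -0.6]
finger_gap: 59.5
clock: 16.4
eef_pos: [578.9, -199.8, 134.7]
eef_rot: [1.108, 1.567, -0.389]
wrist_force: [-0.4, -0.0, 0.2]
finger_gap: 83.2
t 16.4 p [ 578.9 -199.8  134.7] toolx [ 0.003 -0.001 -1.   ] yaw_y 4.24 F [-0.41 -0.02  0.21] M [ 0.   -0.05  0.02] gap 83.2 j [-0.39  0.51  1.43  0.    1.2  -0.47]
t 16.45 p [ 578.4 -199.5  133.3] toolx [ 0.001 -0.    -1.   ] yaw_y 4.24 F [ 0.55  0.06 -0.97] M [-0.03 -0.11  0.02] gap 83.0 j [-0.39  0.51  1.43  0.    1.2  -0.47]
scene 1408 slopes [-0.0006 -0.0006] z 88.2
top 271 slopes [-0.0072  0.0022] z 88.1
t 16.65 p [ 577.8 -199.4  131.9] toolx [-0.001  0.001 -1.   ] yaw_y 4.24 F [-0.07 -0.05  1.17] M [ 0.01 -0.05  0.  ] gap 82.9 j [-0.39  0.51  1.43 -0.    1.2  -0.47]
[[[0.2,0.1,5.5],-0.174],[[0.2,-0.9,5.5],-0.175],[[0.2,-1.9,5.2],-0.174],[[0.2,-2.7,4.8],-0.175],[[0.2,-3.5,4.3],-0.174],[[0.2,-4.2,3.6],-0.175],[[0.2,-4.8,2.8],-0.174],[[0.2,-5.2,1.9],-0.175],[[0.3,-5.4,1.1],-0.174],[[0,0,0],0]]
end [ 582. -249.  130.]
```

View pics/laid.png

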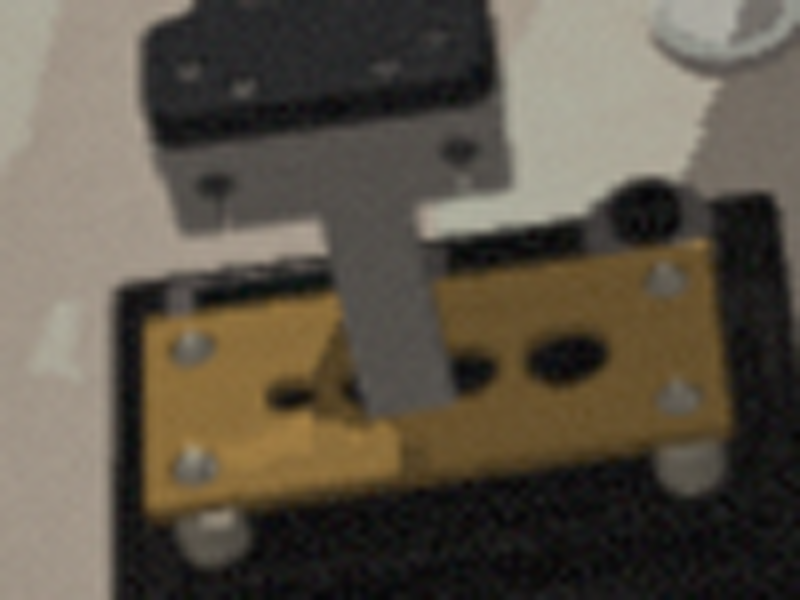

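Plate lies level on the barbs, all four tips through (crop: 192,345; 195,465; 665,277; 680,395). Now turn 90°, shut the jaws and go over the −y end.

```bash
python3 -m handwheel '[[[0,0,5.5],-0.174],[[0,-0.9,5.5],-0.175],[[0,-1.9,5.2],-0.174],[[0,-2.7,4.8],-0.175],[[0,-3.5,4.3],-0.174],[[0,-4.2,3.6],-0.175],[[0,-4.8,2.8],-0.174],[[0,-5.2,1.9],-0.175],[[0,-5.4,1.1],-0.174],[[0,0,0],0]]' 255 20; python3 -c "
from h import *
for i in range(4): st(); 
plan([([582,-249,101],-85.8)],[5])"
```

```text
clock: 17.9
eef_pos: [582.1, -249.2, 132.1]
eef_rot: [2.575, 1.57, 2.647]
wrist_force: [0.1, 0.2, -0.2]
finger_gap: 0.5
t 17.9 p [ 582.1 -249.2  132.1] toolx [-0.001  0.    -1.   ] yaw_y 94.11 F [ 0.07  0.18 -0.18] M [ 0.09 -0.09  0.02] gap 0.5 j [-0.46  0.56  1.36  0.    1.23 -2.1 ]
t 17.9 p [ 582.1 -249.2  132.1] toolx [-0.001  0.    -1.   ] yaw_y 94.11 F [ 0.07  0.18 -0.18] M [ 0.09 -0.09  0.02] gap 0.5 j [-0.46  0.56  1.36  0.    1.23 -2.1 ]
t 17.9 p [ 582.1 -249.2  132.1] toolx [-0.001  0.    -1.   ] yaw_y 94.11 F [ 0.07  0.18 -0.18] M [ 0.09 -0.09  0.02] gap 0.5 j [-0.46  0.56  1.36  0.    1.23 -2.1 ]
t 17.9 p [ 582.1 -249.2  132.1] toolx [-0.001  0.    -1.   ] yaw_y 94.11 F [ 0.07  0.18 -0.18] M [ 0.09 -0.09  0.02] gap 0.5 j [-0.46  0.56  1.36  0.    1.23 -2.1 ]
t 17.9 p [ 582.1 -249.2  132.1] toolx [-0.001  0.    -1.   ] yaw_y 94.11 F [ 0.07  0.18 -0.18] M [ 0.09 -0.09  0.02] gap 0.5 j [-0.46  0.56  1.36  0.    1.23 -2.1 ]
[[[6.2,0.0,-0.0],-0.0],[[6.2,0.1,-0.0],-0.0],[[6.2,0.0,-0.0],-0.001],[[6.2,0.1,-0.0],-0.0],[[6.3,0.0,-0.0],-0.001],[[0,0,0],0],[[0,0,0],0],[[0,0,0],0],[[0,0,0],0],[[0,0,0],0]]
end [ 582. -249.  101.]
```

```bash
python3 -m handwheel '[[[9,0,0],0],[[10,0,0],0],[[8,0,0],0],[[4,0,0],0],[[1,0,0],0],[[1,0,0],0],[[1,0,0],0],[[1,0,0],0],[[0,0,0],0],[[0,0,0],0]]' ; python3 -c "
from h import *
st()"
```

```text
clock: 19.15
eef_pos: [582.3, -249.1, 97.8]
eef_rot: [-0.523, 1.571, -0.449]
wrist_force: [0.5, -0.3, 1.1]
finger_gap: 0.5
t 19.15 p [ 582.3 -249.1   97.8] toolx [ 0. -0. -1.] yaw_y 94.2 F [ 0.49 -0.28  1.07] M [ 0.07 -0.14  0.02] gap 0.5 j [-0.46  0.59  1.38  0.    1.16 -2.11]
```

```bash
python3 -m handwheel '[[[0.5,0,0],0],[[0.5,0,0],0],[[0.5,0,0],0],[[0.5,0,0],0],[[0.5,0,0],0],[[0,0,0],0],[[0,0,0],0],[[0,0,0],0],[[0,0,0],0],[[0,0,0],0]]' ; python3 -c "
from h import *
st()"
```

```text
clock: 20.4
eef_pos: [582.3, -249.1, 95.3]
eef_rot: [-0.787, 1.571, -0.714]
wrist_force: [0.4, -0.6, 2.0]
finger_gap: 0.6
t 20.4 p [ 582.3 -249.1   95.3] toolx [ 0. -0. -1.] yaw_y 94.19 F [ 0.41 -0.56  2.04] M [-0.03 -0.22  0.03] gap 0.6 j [-0.46  0.6   1.39 -0.    1.16 -2.11]
```

```bash
python3 -m handwheel '[[[0.5,0,0],0],[[0.5,0,0],0],[[0.5,0,0],0],[[0.5,0,0],0],[[0.5,0,0],0],[[0.5,0,0],0],[[0.5,0,0],0],[[0,0,0],0],[[0,0,0],0],[[0,0,0],0]]' ; python3 -c "
from h import *
st()"
```

```text
clock: 21.65
eef_pos: [582.3, -249.1, 91.8]
eef_rot: [-0.386, 1.571, -0.313]
wrist_force: [-0.5, -2.4, 3.5]
finger_gap: 0.6
t 21.65 p [ 582.3 -249.1   91.8] toolx [ 0. -0. -1.] yaw_y 94.19 F [-0.45 -2.38  3.46] M [-0.07 -0.18  0.04] gap 0.6 j [-0.46  0.6   1.39  0.    1.15 -2.11]
```

```bash
python3 -m handwheel '[[[0.4,0,0],0],[[0.4,0,0],0],[[0.4,0,0],0],[[0.4,0,0],0],[[0.4,0,0],0],[[0.4,0,0],0],[[0.4,0,0],0],[[0.4,0,0],0],[[0.3,0,0],0],[[0,0,0],0]]' ; python3 -c "
from h import *
st()"
```

```text
clock: 22.9
eef_pos: [582.3, -249.1, 88.4]
eef_rot: [-0.525, 1.571, -0.452]
wrist_force: [0.1, -1.2, 5.9]
finger_gap: 0.1
t 22.9 p [ 582.3 -249.1   88.4] toolx [ 0. -0. -1.] yaw_y 94.19 F [ 0.05 -1.18  5.93] M [-0.11 -0.07  0.03] gap 0.1 j [-0.46  0.61  1.39  0.    1.15 -2.11]
```

```bash
python3 -m handwheel '[[[0.4,0,0],0],[[0.4,0,0],0],[[0.4,0,0],0],[[0.4,0,0],0],[[0.4,0,0],0],[[0.4,0,0],0],[[0.4,0,0],0],[[0.4,0,0],0],[[0.3,0,0],0],[[0,0,0],0]]' ; python3 -c "
from h import *
st()"
```

```text
clock: 24.15
eef_pos: [582.5, -249.2, 85.4]
eef_rot: [-0.51, 1.57, -0.437]
wrist_force: [-0.2, -1.1, 9.2]
finger_gap: 0.2
t 24.15 p [ 582.5 -249.2   85.4] toolx [ 0.001 -0.    -1.   ] yaw_y 94.2 F [-0.16 -1.06  9.2 ] M [-0.    0.15 -0.05] gap 0.2 j [-0.46  0.61  1.39  0.    1.14 -2.11]
```

```bash
python3 -m handwheel '[[[0.3,0,0],0],[[0.3,0,0],0],[[0.3,0,0],0],[[0.3,0,0],0],[[0.3,0,0],0],[[0,0,0],0],[[0,0,0],0],[[0,0,0],0],[[0,0,0],0],[[0,0,0],0]]' ; python3 -c "
from h import *
st()"
```

```text
clock: 25.4
eef_pos: [582.6, -249.3, 84.2]
eef_rot: [-0.587, 1.57, -0.514]
wrist_force: [-0.7, 0.5, 11.0]
finger_gap: 0.6
t 25.4 p [ 582.6 -249.3   84.2] toolx [ 0.001 -0.001 -1.   ] yaw_y 94.19 F [-0.67  0.54 11.01] M [ 0.03  0.23 -0.01] gap 0.6 j [-0.46  0.61  1.39 -0.    1.14 -2.11]
```

```bash
python3 -m handwheel '[[[0.4,0,0],0],[[0.4,0,0],0],[[0.4,0,0],0],[[0.4,0,0],0],[[0.4,0,0],0],[[0,0,0],0],[[0,0,0],0],[[0,0,0],0],[[0,0,0],0],[[0,0,0],0]]' ; python3 -c "
from h import *
st()"
```

```text
clock: 26.65
eef_pos: [582.3, -249.2, 81.3]
eef_rot: [-0.724, 1.571, -0.651]
wrist_force: [1.3, -2.5, 4.8]
finger_gap: 0.2
t 26.65 p [ 582.3 -249.2   81.3] toolx [ 0. -0. -1.] yaw_y 94.19 F [ 1.28 -2.51  4.78] M [-0.52 -0.3   0.04] gap 0.2 j [-0.46  0.61  1.4  -0.    1.13 -2.11]
```

```bash
python3 -m handwheel '[[[0.5,0,0],0],[[0.5,0,0],0],[[0.5,0,0],0],[[0.5,0,0],0],[[0.5,0,0],0],[[0.5,0,0],0],[[0,0,0],0],[[0,0,0],0],[[0,0,0],0],[[0,0,0],0]]' ; python3 -c "
from h import *
st(); c=cam('scene'); save(c,'clk1.png',(130,240,230,315),8)
for d in manip.cut_out('plate_center','scene'):
    P,_=cloud(c,d['region'])
    if len(P)<50 or abs(np.median(P[:,1])+199)>60: continue
    for k in range(3):
        A=np.c_[P[:,:2]-[578,-199],np.ones(len(P))]; q=np.linalg.lstsq(A,P[:,2],rcond=None)[0]; P=P[np.abs(A@q-P[:,2])<3]
    print(len(P),q)"
```

```text
clock: 27.9
eef_pos: [582.3, -249.2, 78.5]
eef_rot: [-0.683, 1.57, -0.61]
wrist_force: [0.2, -3.4, 7.4]
finger_gap: 0.5
t 27.9 p [ 582.3 -249.2   78.5] toolx [ 0. -0. -1.] yaw_y 94.19 F [ 0.24 -3.39  7.42] M [-0.38 -0.22  0.04] gap 0.5 j [-0.46  0.62  1.4  -0.    1.13 -2.11]
1161 [4.55746017e-03 8.56014962e-02 7.23809064e+01]
```

View pics/clk1.png

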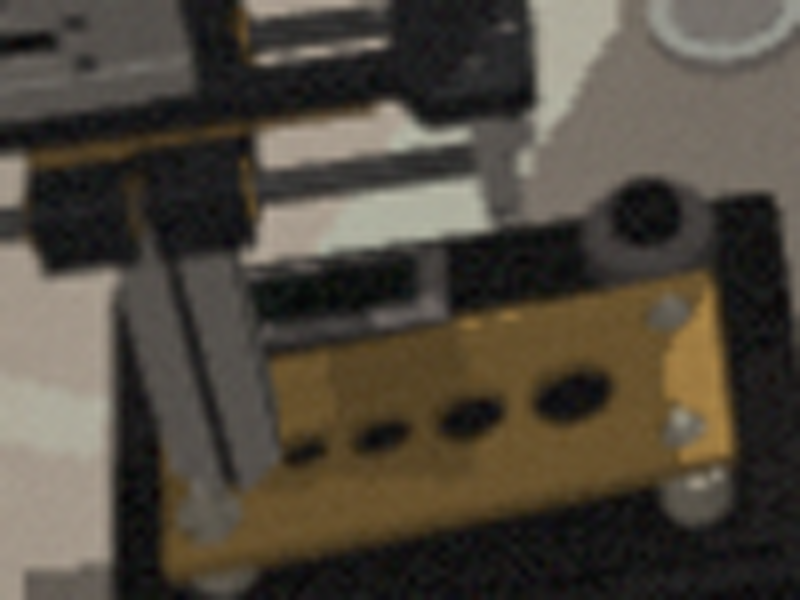

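End clicked and about 10 mm lower than the other (slope 0.086), i.e. home, both its posts, roll about 0.4 mm. Now the +y end.

```bash
python3 -m handwheel '[[[-5,0,0],0],[[-14,0,0],0],[[-14,0,0],0],[[0,33,0],0],[[0,34,0],0],[[0,33,0],0],[[5,0,0],0],[[5,0,0],0],[[0,0,0],0],[[0,0,0],0]]' && python3 -m handwheel '[[[1.4,0,0],0],[[1.4,0,0],0],[[1.4,0,0],0],[[1.4,0,0],0],[[1.4,0,0],0],[[1.4,0,0],0],[[1.2,0,0],0],[[1.2,0,0],0],[[0,0,0],0],[[0,0,0],0]]'; python3 -c "
from h import *
st()"
```

```text
clock: 29.25
eef_pos: [574.9, -150.0, 101.2]
eef_rot: [2.755, 1.571, 2.828]
wrist_force: [0.6, 0.5, -0.4]
finger_gap: 0.2
clock: 30.5
eef_pos: [575.0, -149.4, 90.6]
eef_rot: [-0.398, 1.571, -0.324]
wrist_force: [-0.1, -0.7, 4.1]
finger_gap: 0.9
t 30.5 p [ 575.  -149.4   90.6] toolx [ 0. -0. -1.] yaw_y 94.19 F [-0.07 -0.69  4.07] M [-0.12 -0.07  0.03] gap 0.9 j [-0.32  0.52  1.52 -0.    1.1  -1.96]
```

```bash
python3 -m handwheel '[[[0.5,0,0],0],[[0.5,0,0],0],[[0.5,0,0],0],[[0.5,0,0],0],[[0.5,0,0],0],[[0.5,0,0],0],[[0.5,0,0],0],[[0.5,0,0],0],[[0,0,0],0],[[0,0,0],0]]'; python3 -c "
from h import *
st()"
```

```text
clock: 31.75
eef_pos: [575.1, -149.4, 86.6]
eef_rot: [-0.284, 1.57, -0.211]
wrist_force: [-0.3, -0.9, 5.8]
finger_gap: 0.2
t 31.75 p [ 575.1 -149.4   86.6] toolx [ 0. -0. -1.] yaw_y 94.2 F [-0.28 -0.89  5.85] M [-0.05 -0.08 -0.02] gap 0.2 j [-0.32  0.53  1.52  0.    1.09 -1.96]
```

```bash
python3 -m handwheel '[[[0.4,0,0],0],[[0.4,0,0],0],[[0.4,0,0],0],[[0.4,0,0],0],[[0.4,0,0],0],[[0.4,0,0],0],[[0.4,0,0],0],[[0,0,0],0],[[0,0,0],0],[[0,0,0],0]]'; python3 -c "
from h import *
st()"
```

```text
clock: 33.0
eef_pos: [575.2, -149.3, 84.3]
eef_rot: [-0.15, 1.57, -0.077]
wrist_force: [-1.5, 0.7, 10.4]
finger_gap: 0.5
t 33.0 p [ 575.2 -149.3   84.3] toolx [ 0.001 -0.    -1.   ] yaw_y 94.2 F [-1.53  0.68 10.37] M [0.18 0.2  0.  ] gap 0.5 j [-0.32  0.53  1.52  0.    1.09 -1.96]
```

```bash
python3 -m handwheel '[[[0.4,0,0],0],[[0.4,0,0],0],[[0.4,0,0],0],[[0.4,0,0],0],[[0.4,0,0],0],[[0,0,0],0],[[0,0,0],0],[[0,0,0],0],[[0,0,0],0],[[0,0,0],0]]'; python3 -c "
from h import *
st()"
```

```text
clock: 34.25
eef_pos: [574.9, -149.3, 81.6]
eef_rot: [2.124, 1.571, 2.197]
wrist_force: [-0.3, 3.0, 3.7]
finger_gap: 0.4
t 34.25 p [ 574.9 -149.3   81.6] toolx [-0.  0. -1.] yaw_y 94.2 F [-0.27  3.02  3.71] M [ 0.69 -0.14  0.  ] gap 0.4 j [-0.32  0.53  1.52  0.    1.09 -1.96]
```

Clicked. Push on a little to seat it, then measure flatness.

```bash
cat > flat.py <<'E'
from h import *
st()
for n in("scene","top"):
    c=cam(n); save(c,n+"_f%d.png"%int(10*manip.read_state()["clock"]),(130,240,230,315) if n=="scene" else (400,180,500,255),8)
    for d in manip.cut_out("plate_center",n):
        P,_=cloud(c,d["region"])
        if len(P)<50 or abs(np.median(P[:,1])+199)>60: continue
        for k in range(4):
            A=np.c_[(P[:,:2]-[578.2,-199.4])@np.array([[.9972,-.0741],[.0741,.9972]]),np.ones(len(P))]; q=np.linalg.lstsq(A,P[:,2],rcond=None)[0]; P=P[np.abs(A@q-P[:,2])<3]
        print(n,len(P),"slope seat x,y",q[:2].round(4),"z",q[2].round(1))
    for d in manip.cut_out("deck",n)[:1]:
        P,_=cloud(c,d["region"]); L=(P-[578.2,-199.4,0])[:,:2]@np.array([[.9972,-.0741],[.0741,.9972]])
        m=(abs(L[:,0])<33)&(abs(L[:,1])>69)&(abs(L[:,1])<74); print(n,"deck rim z",np.median(P[m][:,2]) if m.sum() else None,m.sum())
E
python3 -m handwheel '[[[0.5,0,0],0],[[0.5,0,0],0],[[0.5,0,0],0],[[0.5,0,0],0],[[0.5,0,0],0],[[0.5,0,0],0],[[0,0,0],0],[[0,0,0],0],[[0,0,0],0],[[0,0,0],0]]'; python3 flat.py
```

```text
clock: 35.5
eef_pos: [575.0, -149.3, 78.7]
eef_rot: [0.577, 1.571, 0.65]
wrist_force: [-0.8, 4.1, 4.9]
finger_gap: 0.3
t 35.5 p [ 575.  -149.3   78.7] toolx [ 0.  0. -1.] yaw_y 94.19 F [-0.82  4.08  4.86] M [ 0.83  0.04 -0.01] gap 0.3 j [-0.32  0.54  1.52  0.    1.08 -1.96]
scene 1171 slope seat x,y [ 0.0022 -0.004 ] z 68.5
scene deck rim z 52.06165911370971 86
```

```bash
python3 -m handwheel '[[[0.4,0,0],0],[[0.4,0,0],0],[[0.4,0,0],0],[[0.4,0,0],0],[[0.4,0,0],0],[[0,0,0],0],[[0,0,0],0],[[0,0,0],0],[[0,0,0],0],[[0,0,0],0]]'; python3 -c "
from h import *
st()"; python3 -m handwheel '[[[-5,0,0],0],[[-15,0,0],0],[[-30,0,0],0],[[-30,0,0],0],[[-10,30,30],0],[[0,40,40],0],[[0,40,40],0],[[0,40,40],0],[[0,0,0],0],[[0,0,0],0]]'; python3 flat.py; ls pics
```

```text
clock: 37.05
eef_pos: [575.0, -149.3, 77.0]
eef_rot: [-0.088, 1.571, -0.015]
wrist_force: [-1.7, 5.2, 8.3]
finger_gap: 0.8
t 37.05 p [ 575.  -149.3   77. ] toolx [ 0. -0. -1.] yaw_y 94.19 F [-1.67  5.18  8.34] M [ 0.9   0.3  -0.05] gap 0.8 j [-0.32  0.54  1.52  0.    1.08 -1.96]
clock: 38.3
eef_pos: [713.3, 10.6, 166.7]
eef_rot: [-2.394, 1.57, -2.321]
wrist_force: [-0.6, -0.2, -0.1]
finger_gap: 0.4
t 38.3 p [713.3  10.6 166.7] toolx [-0. -0. -1.] yaw_y 94.18 F [-0.63 -0.19 -0.14] M [ 0.03 -0.16  0.  ] gap 0.4 j [-0.04  0.72  1.02 -0.    1.4  -1.68]
scene 1312 slope seat x,y [-0.0013  0.0009] z 78.3
scene deck rim z 61.229260401240026 84
top 1229 slope seat x,y [-0.0049  0.002 ] z 77.8
top deck rim z 60.52847355836934 81
above.png
clk1.png
hov_scene.png
hov_top.png
laid.png
low.png
ov1.png
ov2.png
scene0.png
scene1.png
scene_f355.png
scene_f383.png
top0.png
top1.png
top_f357.png
top_f385.png
```

Run:
```python
import cv2,numpy as np
a=cv2.imread("pics/scene_f383.png");b=cv2.imread("pics/top_f385.png")
cv2.imwrite("pics/final.png",np.vstack([cv2.resize(a,(400,300)),cv2.resize(b,(400,300))]))
```

```text
(no output)
```

View pics/final.png

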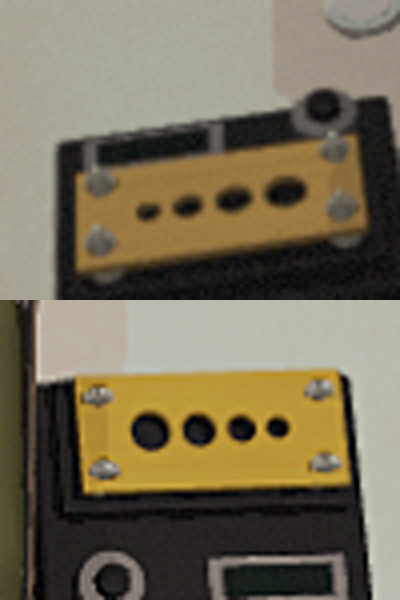

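The plate lies flat, with all four posts standing clear through it and their barbs spread over it (scene crop: 100,183; 100,241; 335,150; 343,207). The robot touches nothing, so I am handing in.

```bash
python3 -c "
from h import *
st(); print(manip.sign_off())"
```

```text
t 38.6 p [713.4  10.4 167.2] toolx [ 0. -0. -1.] yaw_y 94.14 F [ 0.03 -0.19 -0.13] M [ 0.03 -0.15  0.04] gap 0.8 j [-0.04  0.71  1.02 -0.    1.4  -1.68]
the job is handed in; nothing more can be done
None
```

The brass plate is on the counter, snapped over all four posts and lying flat. I handed the job in at 38.6 s of the 58 s allowed, with the robot clear of everything.

- **Moves:** I took the middle-sized plate off the marble stand, laid it level on the barbs, and pressed each end with the shut fingertips.
- **Force:** Each end clicked during the press step after about 11 N (−y end) and 10 N (+y end), when the reading fell to 4–5 N. Force was read only at the end of each 1.25 s step. The highest push read was 11 N, but the peaks at the clicks were not recorded.
- **Flatness:** With the arm away, the plate's slope is at most 0.005. Its top is about 17.1 to 17.3 mm above the deck, where 17 mm is fully home. The last pictures show all four tips through the plate.
- **Disagreements:** My post-fitting in the scene camera failed on contrast, so I placed the plate by the top camera and the outlines, which agreed to about 0.5 mm. A side force of 4–5 N showed while seating the +y end and was gone once I let go.
- **Not checked:** I did not measure the button, dome, loupe, tube or capsules again at the end. No move was planned to touch them.

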